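# Fetch the reaction wheel from behind the bottles

## Task

On this small-satellite bench, first move the three containers that stand in the way (amber bottle, white jar, blue can) out of the black tray and stand them all on the blue side mat, leaving the wheel unit alone until then. Next lift the square wheel unit from the back of the tray and seat it squarely between the ribs in the middle of the aluminium satellite frame, and only then put each container back upright on the very spot in the tray where it stood at the start. Never knock a container over, and leave the screwdriver, mug and handheld radio undisturbed.

Things in the scene. Friction and masses are not known exactly. Their poses are not given: they have to be found in the camera images.
- amber_bottle: amber glass bottle with a red cap and paper label, loose, about 0.22 kg, upright. Round: diameter 52 mm from the base up to 80 mm, then a shoulder to the 30 mm cap; total height 110 mm. Origin: centre of the underside, z up. It stands at the start on one of the three marks of the tray (which one varies).
- white_jar: white plastic jar with a yellow lid and green band, loose, about 0.18 kg, upright. Round: diameter 52 mm up to 90 mm, lid 48 mm wide; total height 106 mm. Origin: centre of the underside, z up. It stands at the start on one of the three marks of the tray.
- blue_can: blue spray can with a white cap and white band, loose, about 0.25 kg, upright. Round: diameter 52 mm up to 84 mm, then narrower; total height 108 mm. Origin: centre of the underside, z up. It stands at the start on one of the three marks of the tray.
- wheel_unit: reaction wheel unit, the thing to fetch: square aluminium block 46 x 46 mm, 40 mm high, with a copper-coloured disc 38 mm wide and 5 mm high on top (45 mm in all), loose, about 0.28 kg. Origin: centre of the underside; x and y along its sides, z up. It stands in the tray behind the row of containers (on the side away from the robot), about 10 mm behind them.
- rack: black shallow tray, fixed, 180 mm (its x) by 280 mm (its y), lip 18 mm high and 5 mm thick, inner floor 5 mm above the bench. Origin: centre of its underside on the bench. Three flat grey round marks, 60 mm across, lie on its floor at x = -32 mm and y = -85, 0 and +85 mm; each container starts centred on one of them.
- mat: blue side mat, fixed flat, 280 mm (its x) by 140 mm (its y), 3 mm thick, at the left or the right of the tray. Origin: centre of its underside on the bench. The containers are parked here.
- frame: base of a small satellite, fixed: aluminium plate 100 x 100 mm, 8 mm thick, with four 9 mm square rail stubs at its corners that reach 22 mm above the bench, at the other side of the tray. In its middle four dark ribs, 44 mm long, 4 mm thick and 6 mm high above the plate, enclose an orange square of 62 x 62 mm: the seat of the wheel unit, any of the four ways round. Origin: centre of its underside on the bench, x and y along its sides.
- screwdriver: screwdriver with a red handle lying on the bench beyond the tray, loose; leave it alone. Origin: its middle, on the underside.
- mug: white mug, 76 mm wide, 85 mm high, loose, on the far side; leave it alone. Origin: centre of the underside.
- radio: black handheld radio lying on its back, 115 x 55 x 30 mm, with an 85 mm stub aerial, loose, on the far side; leave it alone. Origin: centre of the underside.
There are look-alikes about, which are no part of the job. There is more than one size of the blue_can; the one meant has the size given above.

How it is judged:
By the outcome, as a careful person would: the job done as asked, in the order asked, and still so for the second after the job is handed in, with the robot touching nothing.
It also fails if it takes over 144 s, if anything falls off the work surface, if the arm or the gripper's body presses on something with over 40 N, if the wrist force passes 120 N, or if a joint passes its speed limit or range.

## Robot

A 6-joint arm with a two-finger parallel gripper is mounted at the origin on the work surface. World frame = base frame: x ahead of the robot, y to its left, z up, the work surface at z = 0. Lengths are in m, angles in rad, forces in N, time in s.
With the tool pointing down it reaches from about 0.375 to 0.975 m from the base axis. Payload 3.8 kg.
Tool frame: the origin (TCP) lies on the centre line of the jaws, within the pads' length; the fingertips stand 14 mm ahead of it and the grasp point (between the pads) lies 5 mm behind it; z points along the fingers, y is the line along which they close (so a half turn about z gives the same grasp; the last joint's range is limited). The gripper opens to 85 mm and grips with 20 to 120 N. Pads are 22 mm wide; open, the fingers measure 114 mm over their backs; the gripper's body (76 mm by 85 mm) begins 54 mm behind the grasp point. The pads swing forward as they close: fully open they stand 13 mm farther back than shut.
Start: joints at [1.221, 0.264, 1.604, -0, 1.274, -0.037], TCP at [0.208, 0.642, 0.245] pointing down, gripper open.
Joint ranges: [-2.63, 2.63], [-0.94, 2.18], [0.31, 2.57], [-1.31, 4.45], [0, 2.66], [-2.55, 2.55]. Speed limits (rad/s): [2.57, 2.57, 3.14, 3.14, 3.14, 3.14].

## Interface

Orientations are given as a rotation vector (axis times angle).
In Python, from workcell import bot, eyes, spot_in gives the robot as it stands.
- The arm moves only by the tool carry_out, never from a script. Its argument "series" is text: rows parted by semicolons, each of 4 numbers parted by spaces: the shift along the world's x, y, z in m, then the turn about the world's z in degrees. In form: tx ty tz roll; .... A call has 1 to 20 rows; each row shifts and turns the commanded pose from where the row before left it; what a row does not reach is not made up. A row lasts 1/8 s, in which the tool goes at most 62.5 mm and 10.7 degrees, less where a joint would pass 70% of its speed; a pose out of reach is approached as far as the arm can. A call is refused whole if a number of a shift passes 0.0625 or a number of a turn 10.7, either way. A call with a gripper value outside its range is refused whole. "jaw" is the gripper command: -1 is shut, 1 is fully open, values between are in proportion, set as the call begins (left out, the last holds). The fingers move at their own pace and stop on an object; "grip_force" is the grip in N (left out, the last holds). Time passes only in rows, so rows that do not move let the fingers close. It gives the time, the measured TCP pose, the force, the opening and the grip force at its end, in the units of the state.
- bot.read_state(): the state, without advancing time (a new reading comes with each control period).
- eyes.read_camera(name): name is "scene" or "top" or "wrist"; returns (picture, depth): 400x640x3 uint8, blue, green, red; 400x640 float32, m along the optical axis (not along the pixel's ray), 0 where there is no reading.
- eyes.get_calibration(name): a dict with "K" (3x3 intrinsics, pixels), "position" and "rotation" of the camera in the world; the wrist camera has in their place "T_tool_cam" (4x4, takes a point from camera to tool coordinates, whose origin is the TCP and whose axes are the flange's). Camera axes: x right, y down, z forward; pixel columns grow to the right and rows downward; lengths in m; the calibration is good to about 2 mm. The wrist camera is an equidistant fisheye: a pixel r from the principal point sees the ray r / f radians off the axis. A picture is of the moment at which its call begins: read the wrist's pose just before it. get_calibration takes no time and is no camera call.
- bot.finish_job(): hands the job in; it is judged then, once.
Trained networks look in the newest picture that a camera, given by its name, has taken for a name from the list of things; names that differ only in an ending like _2 or _b are one class to them, and where a whole thing is asked for, a point or a joint stands for the part that bears it (a point fixed in the world has none). Each returns a list of dicts, best first, with "score" (0 to 1); they miss things now and then, are a little off and sometimes report something else, mostly with a low value. They report only what shows in the picture. A call takes as long as a camera call. They do not tell look-alikes from the thing itself.
- spot_in(camera, target): "rect" ([centre column, centre row, width, height] in pixels, round what is visible of it).
The state is a dict: "time": time; "q": joint angles; "joint_vel": joint speeds; "joint_torque": joint torques, N m; "tool_pos": TCP position; "tcp_rot": TCP orientation; "wrist_force": force on the tool from outside, world axes, zero at the start; "torque": the same for the moment, N m; "width": opening from 0.0 (shut) to 1.0 (fully open); "grip_force": force on a finger pad.
Only numpy, scipy, OpenCV 4.12 (cv2) and the standard library are available. Lean on these libraries where they do the work, as an engineer would, in place of code of your own. Each camera call takes 0.05 s, during which the arm holds its last target. There are 200 camera calls.

## Working session

There is one attempt and no reset: what is moved stays moved. The work goes in short steps, Python scripts to look and compute and a tool call to move; the robot and the scene stay as the last step left them, time stands still between calls to the robot, and variables do not carry over. Pictures are saved under pics/ and viewed, at most 14 in all, crops included, and the job is handed in when it is done.

Besides the shell and the picture viewer there is one more tool, called after "Request:" by a JSON object that holds its "name" and its "arguments", one argument or row to a line. carry_out: Moves the arm, as the interface text tells. Its arguments: {"type":"object","properties":{"series":{"type":"string"},"jaw":{"type":"number"},"grip_force":{"type":"number"}},"required":["series"]}

```bash
ls; mkdir -p pics; python3 - <<'E'
from workcell import bot, eyes, spot_in
import cv2, numpy as np
s=bot.read_state(); print({k:np.round(v,3) for k,v in s.items()})
for n in ("scene","top"):
    im,d=eyes.read_camera(n); cv2.imwrite(f"pics/{n}0.png",im); np.save(f"pics/{n}0.npy",d)
    c=eyes.get_calibration(n); print(n,{k:np.round(v,4).tolist() for k,v in c.items()})
    for t in ("amber_bottle","white_jar","blue_can","wheel_unit","rack","mat","frame"):
        print(t,[(np.round(r["rect"]).tolist(),round(r["score"],2)) for r in spot_in(n,t)])
print(eyes.get_calibration("wrist"))
E
```

```text
pics
{'time': np.float64(0.0), 'q': array([ 1.221,  0.265,  1.605, -0.   ,  1.274, -0.037]), 'joint_vel': array([ 0.   ,  0.   ,  0.002,  0.001,  0.   , -0.001]), 'joint_torque': array([-0.0000e+00, -5.1512e+01, -3.6732e+01,  0.0000e+00,  1.3000e-02,
       -0.0000e+00]), 'tool_pos': array([0.207, 0.642, 0.244]), 'tcp_rot': array([-4.890e-01, -3.103e+00,  3.000e-03]), 'wrist_force': array([-0.164,  0.68 ,  0.065]), 'torque': array([ 0.062, -0.043,  0.03 ]), 'grip_force': np.float64(0.0), 'width': np.float64(1.0)}
scene {'K': [[404.2129, 0.0, 318.3322], [0.0, 404.2129, 197.6983], [0.0, 0.0, 1.0]], 'position': [1.1052, 0.6586, 0.621], 'rotation': [-0.8639, -2.3812, 1.2559]}
amber_bottle [([310.0, 172.0, 21.0, 43.0], 0.93)]
white_jar [([325.0, 189.0, 24.0, 44.0], 0.71)]
blue_can [([346.0, 201.0, 18.0, 49.0], 0.87), ([409.0, 210.0, 18.0, 31.0], 0.74), ([373.0, 166.0, 28.0, 64.0], 0.55)]
wheel_unit [([295.0, 199.0, 25.0, 20.0], 0.56)]
rack [([318.0, 213.0, 115.0, 67.0], 0.82)]
mat [([270.0, 156.0, 89.0, 46.0], 0.77)]
frame [([428.0, 255.0, 64.0, 44.0], 0.61)]
top {'K': [[446.4021, 0.0, 32
[... 336 characters left out ...]
 0.7)]
wheel_unit [([350.0, 200.0, 19.0, 23.0], 0.83)]
rack [([330.0, 216.0, 116.0, 78.0], 0.73), ([363.0, 225.0, 21.0, 22.0], 0.24)]
mat []
frame [([209.0, 240.0, 53.0, 49.0], 0.76)]
{'K': array([[309.70691629,   0.        , 317.62709686],
       [  0.        , 309.70691629, 205.1891705 ],
       [  0.        ,   0.        ,   1.        ]]), 'T_tool_cam': array([[-2.73665029e-04, -9.52552514e-01, -3.04374165e-01,
         7.84590308e-02],
       [ 9.99999732e-01, -4.67242439e-04,  5.63148992e-04,
         3.11153287e-04],
       [-6.78645516e-04, -3.04373930e-01,  9.52552387e-01,
        -1.29236573e-01],
       [ 0.00000000e+00,  0.00000000e+00,  0.00000000e+00,
         1.00000000e+00]])}
```

```bash
python3 - <<'E'
import cv2
a=cv2.imread("pics/top0.png")[110:350,150:470]; cv2.imwrite("pics/topc.png",cv2.resize(a,None,fx=2.5,fy=2.5,interpolation=2))
a=cv2.imread("pics/scene0.png")[100:300,210:476]; cv2.imwrite("pics/scenec.png",cv2.resize(a,None,fx=3,fy=3,interpolation=2))
E
```

```text
(no output)
```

View pics/topc.png

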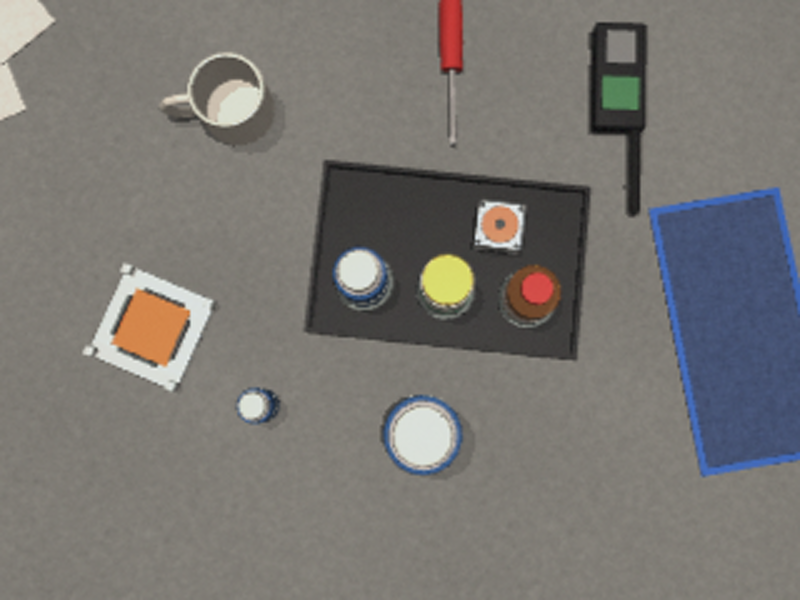

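View pics/scenec.png

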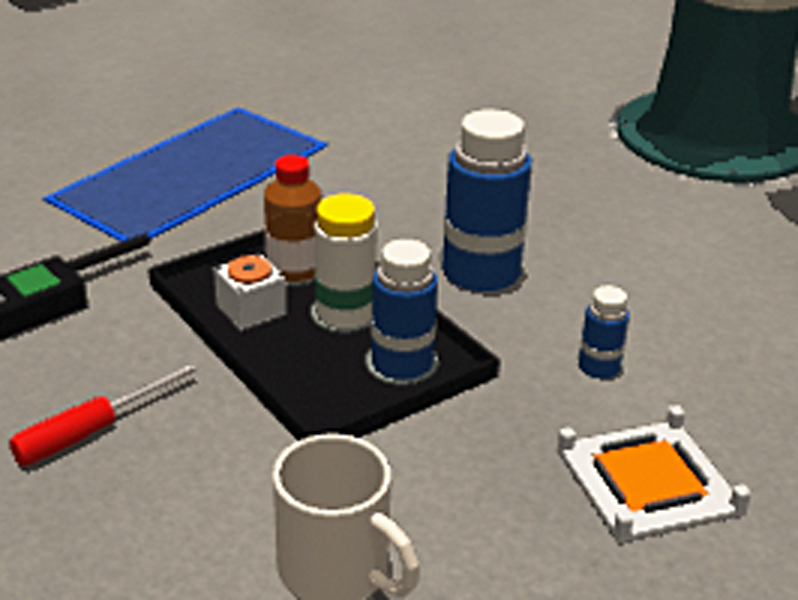

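```bash
cat > h.py <<'E'
import numpy as np, cv2
from scipy.spatial.transform import Rotation as R
from workcell import bot, eyes, spot_in
def cam(n):
    c=eyes.get_calibration(n)
    if n!="wrist": return c["K"],R.from_rotvec(c["rotation"]).as_matrix() if np.ndim(c["rotation"])==1 else np.array(c["rotation"]),np.array(c["position"])
    s=bot.read_state(); Rt=R.from_rotvec(s["tcp_rot"]).as_matrix(); T=c["T_tool_cam"]
    return c["K"],Rt@T[:3,:3],Rt@T[:3,3]+s["tool_pos"]
def rays(n,C,px):
    K,Rm,p=C; px=np.atleast_2d(px).astype(float)
    x=(px-[K[0,2],K[1,2]])/K[0,0]
    if n=="wrist":
        r=np.linalg.norm(x,axis=1); k=np.where(r>1e-9,np.tan(r)/np.maximum(r,1e-9),1); x=x*k[:,None]
    return np.c_[x,np.ones(len(x))]@Rm.T
def plane(n,C,px,z):
    d=rays(n,C,px); return C[2]+d*((z-C[2][2])/d[:,2:])
def cloud(n,C,dep):
    v,u=np.mgrid[0:400,0:640]; d=rays(n,C,np.c_[u.ravel(),v.ravel()])
    return (C[2]+d*dep.reshape(-1,1)).reshape(400,640,3)
E
python3 - <<'E'
from h import *
for n in("top","scene"):
    C=cam(n); im=cv2.imread(f"pics/{n}0.png"); P=cloud(n,C,np.load(f"pics/{n}0.npy")); X=P[...,:2]; z=P[...,2]
    hsv=cv2.cvtColor(im,cv2.COLOR_BGR2HSV).astype(int); H,S,V=[hsv[...,i] for i in range(3)]
    print(n,"bench z",np.median(z[150:300]))
    def comps(name,m,mn=15):
        k,l,st,ce=cv2.connectedComponentsWithStats(m.astype(np.uint8))
        for i in range(1,k):
            if st[i,4]>=mn:
                q=P[l==i]; zz=np.percentile(q[:,2],[5,50,95]); 
                rr=cv2.minAreaRect(q[:,:2].astype(np.float32)*1000)
                print(name,np.round(ce[i]),st[i,4],"z",zz.round(3),"med",np.median(q[:,:2],0).round(4),"rect",np.round(rr[0],1),np.round(rr[1],1),round(rr[2],1))
    comps("red",(S>180)&((H<4)|(H>176))&(V>150))
    comps("yellow",(S>150)&(H>24)&(H<34)&(V>150))
    comps("orange",(S>130)&(H>6)&(H<16)&(V>150))
    comps("blue",(S>150)&(H>100)&(H<125)&(z<.01),100)
    comps("white",(S<40)&(V>150)&(z<.2))
    comps("black",(V<70)&(z<.035),200)
E
```

```text
top bench z 0.0008993398198992031
red [330. 122.] 191 z [0.02  0.024 0.028] med [ 0.8134 -0.0105] rect [811.7 -11.7] [18.8 76.2] 88.9
orange [350. 198.] 78 z [0.048 0.05  0.053] med [ 0.6061 -0.0562] rect [604.3 -55.8] [30.5 25.8] 87.0
orange [210. 241.] 558 z [0.005 0.009 0.012] med [0.5056 0.3047] rect [459.  183.1] [323.2  62.5] 68.8
blue [446. 242.] 666 z [-0.001  0.003  0.007] med [ 0.492  -0.3041] rect [ 494.5 -305.3] [278. 140.] 8.6
white [610.   7.] 25 z [-0.76  -0.75  -0.745] med [ 1.6016 -1.3394] rect [ 1611.6 -1343.7] [30.2 58.3] 62.8
white [618.   7.] 58 z [-0.76  -0.752 -0.744] med [ 1.6067 -1.3775] rect [ 1602.8 -1377.1] [81.  44.4] 27.6
white [455.  11.] 32 z [-0.758 -0.751 -0.744] med [ 1.6014 -0.6188] rect [1602.  -618.8] [19.4 84.9] 71.4
white [365.  12.] 17 z [-0.758 -0.751 -0.743] med [ 1.601 -0.203] rect [1601.4 -206.5] [18.2 28.4] 44.6
white [424.  15.] 17 z [-0.76  -0.751 -0.744] med [ 1.5768 -0.4775] rect [1577.7 -475.5] [29.5 16.1] 18.0
white [371.  30.] 15 z [-0.757 -0.751 -0.743] med [ 1.5059 -0.2278] rect [1508.7 -228.3] [17.2 20.3] 26.6
white [603.  55.] 
[... 8187 characters left out ...]
323] med [-1.2455 -1.0937] rect [-1262.5 -1160. ] [436.5 213.1] 84.8
black [110. 177.] 6509 z [-0.747 -0.005  0.022] med [ 0.9052 -0.9307] rect [  800.6 -1024.1] [ 659.8 2621.3] 6.8
black [463. 145.] 1154 z [-0.001  0.01   0.031] med [0.0167 0.0552] rect [-37.4  37.6] [182.8 316.1] 63.4
black [546. 204.] 2666 z [-0.001  0.001  0.003] med [0.0823 0.3517] rect [ 84.2 363.5] [492.  122.7] 67.6
black [316. 217.] 3214 z [0.004 0.007 0.021] med [0.6016 0.0472] rect [570.1 -13.9] [303.9 182.2] 83.7
black [220. 199.] 862 z [0.001 0.022 0.032] med [ 0.759 -0.165] rect [ 720.4 -181.8] [ 77.4 198.9] 79.0
black [370. 190.] 289 z [0.    0.017 0.033] med [0.4204 0.05  ] rect [411.9  41. ] [38.4 74.9] 38.9
```

Request:
{"name": "carry_out", "arguments": {
  "series": "0.0216 -0.048 0 -5.3;0.0216 -0.048 0 -5.3;0.0216 -0.048 0 -5.3;0.0216 -0.048 0 -5.3;0.0216 -0.048 0 -5.3;0.0216 -0.048 0 -5.3;0.0216 -0.048 0 -5.3;0.0216 -0.048 0 -5.3;0.0216 -0.048 0 -5.3;0.0216 -0.048 0 -5.3;0.0216 -0.048 0 -5.3;0.0216 -0.048 0 -5.3;0.0216 -0.048 0 -5.3;0.0216 -0.048 0 -5.3;0.0216 -0.048 0 -5.3;0 0 0 0;0 0 0 0",
  "jaw": 1,
  "grip_force": 50
}}

```text
time: 2.92
tool_pos: [0.5314, -0.0777, 0.2451]
tcp_rot: [-2.36, -2.072, 0.0]
wrist_force: [0.2, 1.1, -0.5]
width: 1.001
grip_force: 0.0
```

```bash
cat > look.py <<'E'
from h import *
import sys
C=cam("wrist"); im,d=eyes.read_camera("wrist")
n=sys.argv[1]; cv2.imwrite(f"pics/{n}.png",im); np.save(f"pics/{n}.npy",d); np.savez(f"pics/{n}_C.npz",K=C[0],R=C[1],p=C[2])
for t,z in (("amber_bottle",.115),("white_jar",.111),("blue_can",.113),("wheel_unit",.05),("frame",.008)):
    if len(sys.argv)<3 or t in sys.argv[2:]:
        for r in spot_in("wrist",t): print(t,np.round(r["rect"]),round(r["score"],2),plane("wrist",C,r["rect"][:2],z).round(4))
E
python3 look.py w1
python3 - <<'E'
from h import *
f=np.load("pics/w1_C.npz"); C=(f["K"],f["R"],f["p"]); im=cv2.imread("pics/w1.png"); P=cloud("wrist",C,np.load("pics/w1.npy"))
z=P[...,2]
# slices of container bodies: points at 30..80 mm -> circle fit r=26; tops
for nm,c in(("bottle",(.530,-.083)),("jar",(.539,0)),("can",(.549,.084)),("wheel",(.602,-.055))):
    r=np.hypot(P[...,0]-c[0],P[...,1]-c[1])
    q=P[(r<.035)&(z>.02)]; zt=np.percentile(q[:,2],97); t=q[q[:,2]>zt-.006]
    print(nm,"top z",zt.round(4),"n",len(t),"minrect",[np.round(v,4) for v in cv2.minAreaRect((t[:,:2]*1000).astype(np.float32))])
    b=P[(r<.05)&(z>.03)&(z<.075)]
    if nm!="wheel" and len(b)>50:
        from scipy.optimize import least_squares
        s=least_squares(lambda p:np.hypot(b[:,0]-p[0],b[:,1]-p[1])-.026,c,loss="soft_l1",f_scale=.002); print("  body",s.x.round(4),len(b))
cv2.imwrite("pics/w1c.png",cv2.resize(im,(800,500)))
E
```

```text
amber_bottle [318. 193.  54.  59.] 0.97 [[ 0.5316 -0.0712  0.115 ]]
white_jar [316. 111.  60.  57.] 0.91 [[ 0.5392 -0.0006  0.111 ]]
white_jar [344. 115. 158. 230.] 0.7 [[ 0.5625 -0.0069  0.111 ]]
blue_can [317.  30.  54.  61.] 0.67 [[0.5494 0.0681 0.113 ]]
blue_can [168. 112. 118.  78.] 0.67 [[0.4084 0.0218 0.113 ]]
blue_can [317. 110.  61.  56.] 0.57 [[ 5.405e-01 -2.000e-04  1.130e-01]]
wheel_unit [378. 154.  45.  47.] 0.74 [[ 0.5986 -0.054   0.05  ]]
bottle top z 0.3313 n 2848 minrect [array([532.9367, -62.0537]), array([12.3463, 62.6343]), np.float64(82.8306)]
  body [ 0.53   -0.0848] 384
jar top z 0.3744 n 1090 minrect [array([5.413209e+02, 7.470000e-02]), array([0., 0.]), np.float64(0.0)]
can top z 0.1148 n 1311 minrect [array([549.2715,  80.6918]), array([31.7033, 36.7267]), np.float64(81.6384)]
  body [0.5496 0.0843] 329
wheel top z 0.3351 n 1067 minrect [array([593.1957, -73.6606]), array([18.1796,  7.3645]), np.float64(4.8917)]
```

View pics/w1c.png

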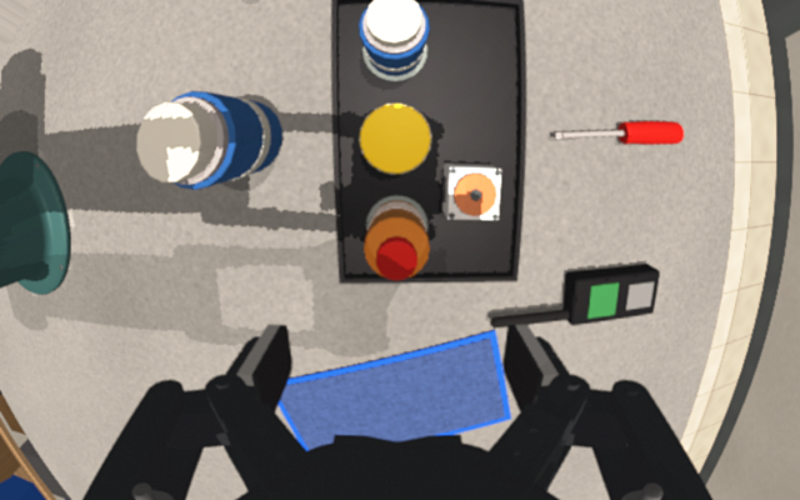

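Request:
{"name": "carry_out", "arguments": {
  "series": "-0.001 -0.006 -0.03 0;0 0 -0.03 0;0 0 -0.03 0;0 0 -0.03 0;0 0 -0.025 0;0 0 -0.02 0;0 0 -0.013 0;0 0 0 0;0 0 0 0"
}}

```text
time: 4.35
tool_pos: [0.5314, -0.0837, 0.0681]
tcp_rot: [2.359, 2.073, 0.001]
wrist_force: [-0.2, 0.5, -0.4]
width: 1.002
grip_force: 0.0
```

Request:
{"name": "carry_out", "arguments": {
  "series": "0 0 0 0;0 0 0 0;0 0 0 0;0 0 0 0;0 0 0 0;0 0 0 0",
  "jaw": -1
}}

```text
time: 5.1
tool_pos: [0.5311, -0.0839, 0.0684]
tcp_rot: [2.36, 2.072, 0.001]
wrist_force: [-1.6, 0.7, 5.8]
width: 0.589
grip_force: 51.6
```

Request:
{"name": "carry_out", "arguments": {
  "series": "0 0 0.015 0;0 0 0.025 0;0 0 0.025 0;-0.0168 -0.0269 0 0;-0.0168 -0.0269 0 0;-0.0168 -0.0269 0 0;-0.0168 -0.0269 0 0;-0.0168 -0.0269 0 0;-0.0168 -0.0269 0 0;-0.0168 -0.0269 0 0;-0.0168 -0.0269 0 0;0 0 0 0;0 0 -0.025 0;0 0 -0.02 0;0 0 -0.012 0;0 0 -0.006 0;0 0 -0.002 0;0 0 0 0;0 0 0 0"
}}

```text
time: 7.48
tool_pos: [0.3968, -0.2993, 0.0679]
tcp_rot: [2.36, 2.072, 0.0]
wrist_force: [0.3, -0.0, -1.8]
width: 0.59
grip_force: 52.5
```

Request:
{"name": "carry_out", "arguments": {
  "series": "0 0 -0.0012 0;0 0 0 0"
}}

```text
time: 7.72
tool_pos: [0.3967, -0.2993, 0.0665]
tcp_rot: [2.36, 2.072, 0.0]
wrist_force: [-0.0, -1.1, 0.2]
width: 0.591
grip_force: 52.5
```

Request:
{"name": "carry_out", "arguments": {
  "series": "0 0 0 0;0 0 0 0;0 0 0 0;0 0 0 0;0 0 0.025 0;0 0 0.04 0;0 0 0.05 0;0 0 0.05 0;0 0 0 0",
  "jaw": 1
}}

```text
time: 8.85
tool_pos: [0.3989, -0.3011, 0.2366]
tcp_rot: [2.353, 2.066, 0.002]
wrist_force: [-1.3, 0.2, 0.3]
width: 0.999
grip_force: 0.0
```

Request:
{"name": "carry_out", "arguments": {
  "series": "0.0175 0.0376 0 0;0.0175 0.0376 0 0;0.0175 0.0376 0 0;0.0175 0.0376 0 0;0.0175 0.0376 0 0;0.0175 0.0376 0 0;0.0175 0.0376 0 0;0.0175 0.0376 0 0;0 0 0 0;0 0 0 0"
}}

```text
time: 10.1
tool_pos: [0.5355, 0.0016, 0.2299]
tcp_rot: [-2.359, -2.073, 0.003]
wrist_force: [-0.6, 0.6, 0.0]
width: 0.999
grip_force: 0.0
```

```bash
python3 look.py w2; python3 - <<'E'
import cv2
a=cv2.imread("pics/w2.png"); cv2.imwrite("pics/w2c.png",cv2.resize(a,(800,500)))
E
```

```text
white_jar [323. 195.  59.  78.] 0.62 [[0.5405 0.0088 0.111 ]]
blue_can [322. 105.  59.  60.] 0.76 [[0.5488 0.0827 0.113 ]]
blue_can [174. 194. 117.  98.] 0.63 [[0.409  0.0284 0.113 ]]
blue_can [193.  32.  47.  37.] 0.61 [[0.4524 0.163  0.113 ]]
wheel_unit [382. 224.  43.  49.] 0.67 [[ 0.599  -0.0491  0.05  ]]
```

View pics/w2c.png

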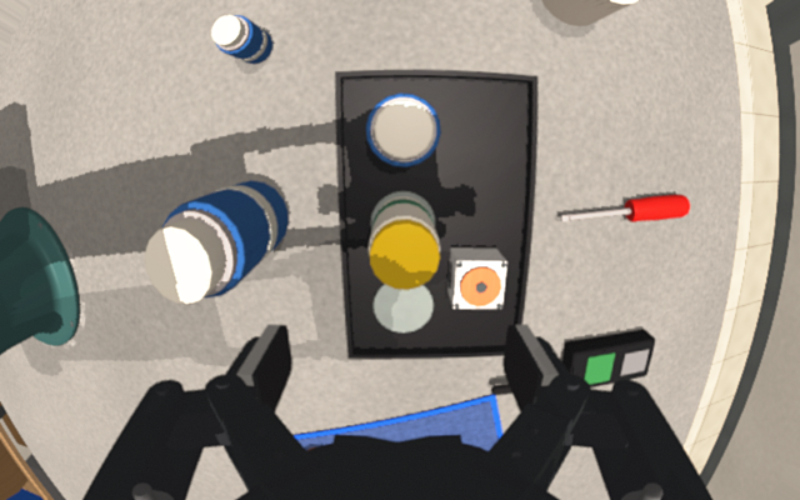

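Request:
{"name": "carry_out", "arguments": {
  "series": "0.0035 -0.002 -0.03 0;0 0 -0.03 0;0 0 -0.03 0;0 0 -0.03 0;0 0 -0.025 0;0 0 -0.017 0;0 0 0 0;0 0 0 0"
}}

```text
time: 11.4
tool_pos: [0.5407, -0.0003, 0.0701]
tcp_rot: [2.36, 2.072, 0.002]
wrist_force: [0.4, -0.1, -0.0]
width: 1.0
grip_force: 0.0
```

Request:
{"name": "carry_out", "arguments": {
  "series": "0 0 0 0;0 0 0 0;0 0 0 0;0 0 0 0;0 0 0 0;0 0 0 0",
  "jaw": -1
}}

```text
time: 12.15
tool_pos: [0.5404, -0.0002, 0.0703]
tcp_rot: [2.36, 2.072, 0.002]
wrist_force: [-2.0, -0.8, 5.3]
width: 0.596
grip_force: 51.5
```

Request:
{"name": "carry_out", "arguments": {
  "series": "0 0 0.015 0;0 0 0.025 0;0 0 0.025 0;-0.0043 -0.0325 0 0;-0.0043 -0.0325 0 0;-0.0043 -0.0325 0 0;-0.0043 -0.0325 0 0;-0.0043 -0.0325 0 0;-0.0043 -0.0325 0 0;-0.0043 -0.0325 0 0;-0.0043 -0.0325 0 0;-0.0043 -0.0325 0 0;-0.0043 -0.0325 0 0;0 0 0 0;0 0 -0.025 0;0 0 -0.02 0;0 0 -0.013 0;0 0 -0.006 0;0 0 -0.002 0;0 0 0 0"
}}

```text
time: 14.65
tool_pos: [0.4974, -0.3255, 0.0687]
tcp_rot: [2.359, 2.072, 0.001]
wrist_force: [0.1, -0.3, -1.7]
width: 0.593
grip_force: 52.5
```

Request:
{"name": "carry_out", "arguments": {
  "series": "0 0 -0.0008 0;0 0 0 0"
}}

```text
time: 14.9
tool_pos: [0.4975, -0.3257, 0.0683]
tcp_rot: [2.359, 2.072, 0.001]
wrist_force: [-1.2, 0.1, 3.5]
width: 0.598
grip_force: 52.7
```

Touched down. Open and go above the can (now at about y −0.326 → 0.084).

Request:
{"name": "carry_out", "arguments": {
  "series": "0 0 0 0;0 0 0 0;0 0 0 0;0 0 0 0;0 0 0.025 0;0 0 0.04 0;0 0 0.05 0;0 0 0.04 0;0.0052 0.041 0 0;0.0052 0.041 0 0;0.0052 0.041 0 0;0.0052 0.041 0 0;0.0052 0.041 0 0;0.0052 0.041 0 0;0.0052 0.041 0 0;0.0052 0.041 0 0;0.0052 0.041 0 0;0.0052 0.041 0 0;0 0 0 0;0 0 0 0",
  "jaw": 1
}}

```text
time: 17.4
tool_pos: [0.5486, 0.0845, 0.2221]
tcp_rot: [2.36, 2.074, -0.001]
wrist_force: [-0.1, -0.4, -0.1]
width: 1.001
grip_force: 0.0
```

Request:
{"name": "carry_out", "arguments": {
  "series": "0.001 0 -0.03 0;0 0 -0.03 0;0 0 -0.03 0;0 0 -0.03 0;0 0 -0.02 0;0 0 -0.014 0;0 0 0 0;0 0 0 0"
}}

```text
time: 18.4
tool_pos: [0.5506, 0.0845, 0.0692]
tcp_rot: [2.36, 2.072, 0.002]
wrist_force: [-0.0, -0.4, -0.1]
width: 0.997
grip_force: 0.0
```

Request:
{"name": "carry_out", "arguments": {
  "series": "0 0 0 0;0 0 0 0;0 0 0 0;0 0 0 0;0 0 0 0;0 0 0 0",
  "jaw": -1
}}

```text
time: 19.15
tool_pos: [0.5505, 0.085, 0.0694]
tcp_rot: [2.36, 2.073, 0.002]
wrist_force: [-1.8, -0.2, 5.7]
width: 0.595
grip_force: 52.2
```

Request:
{"name": "carry_out", "arguments": {
  "series": "0 0 0.015 0;0 0 0.025 0;0 0 0.025 0;0.0035 -0.0356 0 0;0.0035 -0.0356 0 0;0.0035 -0.0356 0 0;0.0035 -0.0356 0 0;0.0035 -0.0356 0 0;0.0035 -0.0356 0 0;0.0035 -0.0356 0 0;0.0035 -0.0356 0 0;0.0035 -0.0356 0 0;0.0035 -0.0356 0 0;0 0 0 0;0 0 -0.025 0;0 0 -0.02 0;0 0 -0.013 0;0 0 -0.006 0;0 0 -0.002 0;0 0 0 0"
}}

```text
time: 21.65
tool_pos: [0.5854, -0.2713, 0.068]
tcp_rot: [2.36, 2.072, 0.001]
wrist_force: [-0.2, -0.4, -2.6]
width: 0.597
grip_force: 52.8
```

Request:
{"name": "carry_out", "arguments": {
  "series": "0 0 -0.0008 0;0 0 0 0"
}}

```text
time: 21.9
tool_pos: [0.5855, -0.2715, 0.0675]
tcp_rot: [2.359, 2.072, 0.001]
wrist_force: [-0.3, 0.2, 0.9]
width: 0.594
grip_force: 53.0
```

Request:
{"name": "carry_out", "arguments": {
  "series": "0 0 0 0;0 0 0 0;0 0 0 0;0 0 0 0;0 0 0.025 0;0 0 0.04 0;0 0 0.045 0;0 0 0.02 0;0.0025 0.0361 0 0;0.0025 0.0361 0 0;0.0025 0.0361 0 0;0.0025 0.0361 0 0;0.0025 0.0361 0 0;0.0025 0.0361 0 0;0 0 0 0;0 0 0 0;0 0 0 0",
  "jaw": 1
}}

```text
time: 24.02
tool_pos: [0.5996, -0.0555, 0.1961]
tcp_rot: [-2.361, -2.072, 0.001]
wrist_force: [0.3, -0.4, -0.1]
width: 0.999
grip_force: 0.0
```

```bash
python3 look.py w3; cat > wh.py <<'E'
from h import *
import sys
n=sys.argv[1]; f=np.load(f"pics/{n}_C.npz"); C=(f["K"],f["R"],f["p"]); im=cv2.imread(f"pics/{n}.png"); P=cloud("wrist",C,np.load(f"pics/{n}.npy"))
z=P[...,2]; r=np.hypot(P[...,0]-.602,P[...,1]+.055)
m=(r<.04)&(z>.035)&(z<.06); q=P[m]
print("z pct",np.percentile(q[:,2],[5,25,50,75,95]).round(4))
# silhouette of the top face, on plane z=.045
k,l,st,_=cv2.connectedComponentsWithStats(m.astype(np.uint8)); i=1+st[1:,4].argmax()
v,u=np.where(l==i); w=plane("wrist",C,np.c_[u,v],.045)[:,:2]*1000
a=cv2.minAreaRect(w.astype(np.float32)); print("wheel",a,st[i])
E
python3 wh.py w3; python3 - <<'E'
import cv2
a=cv2.imread("pics/w3.png")[60:360,160:560]; cv2.imwrite("pics/w3c.png",cv2.resize(a,(800,600)))
E
```

```text
amber_bottle [186. 385.  24.  28.] 0.65 [[ 0.4261 -0.2349  0.115 ]]
blue_can [129.   8.  53.  16.] 0.89 [[0.4765 0.1329 0.113 ]]
blue_can [330. 338.  37.  28.] 0.66 [[ 0.5953 -0.1706  0.113 ]]
blue_can [ 95. 155. 140.  89.] 0.61 [[0.4223 0.0226 0.113 ]]
wheel_unit [322. 191.  45.  60.] 0.94 [[ 0.6032 -0.0519  0.05  ]]
z pct [0.0442 0.0455 0.0492 0.0506 0.0515]
wheel ((601.1505126953125, -54.78373718261719), (47.91545104980469, 45.947940826416016), 82.537353515625) [ 295  168   50   50 2395]
```

View pics/w3c.png

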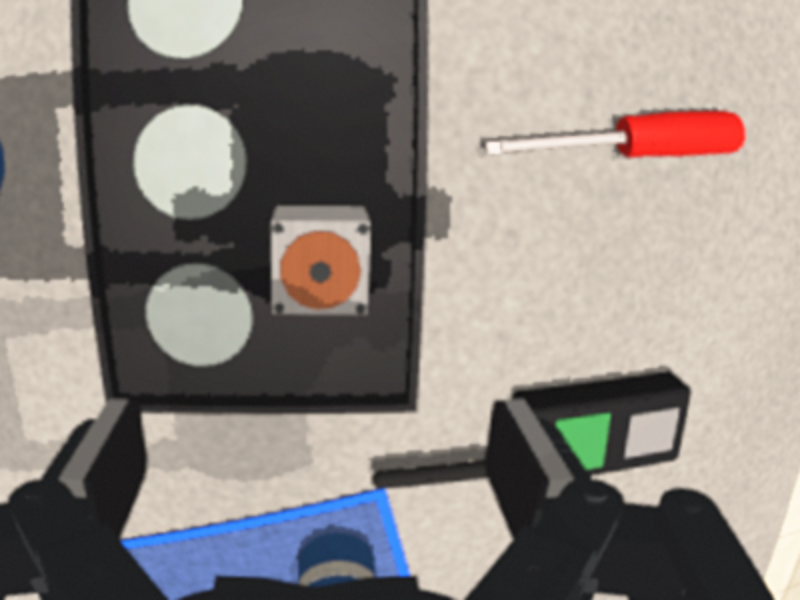

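Request:
{"name": "carry_out", "arguments": {
  "series": "0.0015 0.0005 -0.03 0;0 0 -0.03 0;0 0 -0.03 0;0 0 -0.03 0;0 0 -0.02 0;0 0 -0.013 0;0 0 -0.008 0;0 0 0 0;0 0 0 0"
}}

```text
time: 25.45
tool_pos: [0.6022, -0.0542, 0.0364]
tcp_rot: [2.36, 2.072, 0.002]
wrist_force: [-0.2, -0.1, -0.7]
width: 1.003
grip_force: 0.0
```

Request:
{"name": "carry_out", "arguments": {
  "series": "0 0 0 0;0 0 0 0;0 0 0 0;0 0 0 0;0 0 0 0;0 0 0 0;0 0 0 0",
  "jaw": -1
}}

```text
time: 26.32
tool_pos: [0.602, -0.0541, 0.0362]
tcp_rot: [2.36, 2.072, 0.001]
wrist_force: [-0.0, -0.3, 5.1]
width: 0.527
grip_force: 53.7
```

Request:
{"name": "carry_out", "arguments": {
  "series": "0 0 0.015 0;0 0 0.03 0;0 0 0.04 0;0 0 0.04 0;-0.008 0.03 0 -1.62;-0.008 0.03 0 -1.62;-0.008 0.03 0 -1.62;-0.008 0.03 0 -1.62;-0.008 0.03 0 -1.62;-0.008 0.03 0 -1.62;-0.008 0.03 0 -1.62;-0.008 0.03 0 -1.62;-0.008 0.03 0 -1.62;-0.008 0.03 0 -1.62;0 0 0 0;0 0 0 0;0 0 0 0"
}}

```text
time: 28.45
tool_pos: [0.5213, 0.245, 0.1603]
tcp_rot: [2.63, 1.719, -0.001]
wrist_force: [0.3, 1.1, -2.1]
width: 0.529
grip_force: 52.9
```

```bash
python3 look.py w4 frame; cat > fr.py <<'E'
from h import *
import sys
n=sys.argv[1]; f=np.load(f"pics/{n}_C.npz"); C=(f["K"],f["R"],f["p"]); im=cv2.imread(f"pics/{n}.png")
hsv=cv2.cvtColor(im,cv2.COLOR_BGR2HSV)
g=plane("wrist",C,np.stack(np.meshgrid(range(640),range(400)),-1).reshape(-1,2),.008)[:,:2].reshape(400,640,2)
near=np.hypot(g[...,0]-.506,g[...,1]-.306)<.08
for nm,m in(("orange",(hsv[...,0]>5)&(hsv[...,0]<18)&(hsv[...,1]>130)&near),("plate",(hsv[...,1]<25)&(hsv[...,2]>195)&near)):
    k,l,st,_=cv2.connectedComponentsWithStats(m.astype(np.uint8)); i=1+st[1:,4].argmax()
    a=cv2.minAreaRect((g[l==i]*1000).astype(np.float32)); print(nm,a,st[i])
cv2.imwrite(f"pics/{n}c.png",cv2.resize(im[0:300,120:520],(800,600)))
E
python3 fr.py w4
```

```text
frame [277. 145. 112. 114.] 0.62 [[0.5053 0.3028 0.008 ]]
orange ((505.36376953125, 303.7767028808594), (62.89041519165039, 63.064430236816406), 66.0997543334961) [ 243  109   69   69 4544]
plate ((491.8504943847656, 334.58575439453125), (55.81918716430664, 59.969520568847656), 65.28955841064453) [ 218   89   65   62 1390]
```

View pics/w4c.png

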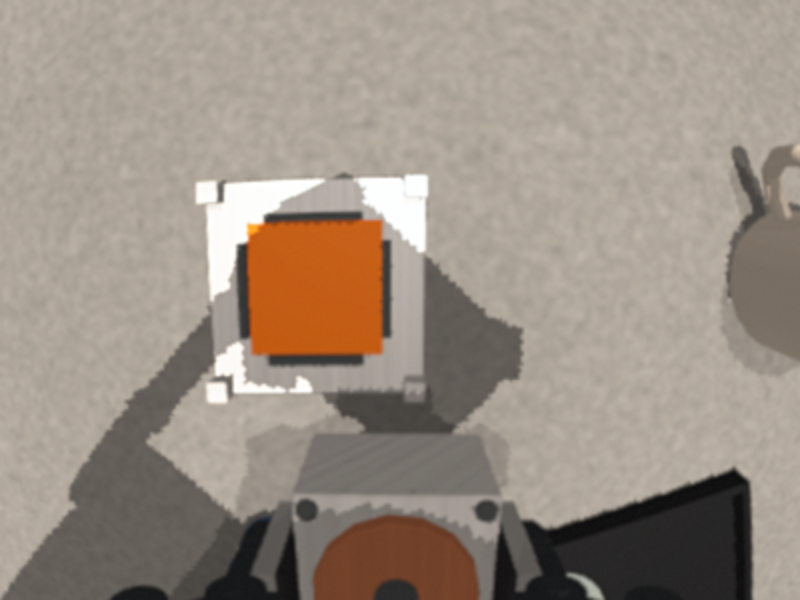

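Request:
{"name": "carry_out", "arguments": {
  "series": "-0.0051 0.02 0 0;-0.0051 0.02 0 0;-0.0052 0.02 0 0;0 0 0 0;0 0 -0.03 0;0 0 -0.03 0;0 0 -0.02 0;0 0 -0.015 0;0 0 -0.01 0;0 0 0 0;0 0 0 0"
}}

```text
time: 29.92
tool_pos: [0.5066, 0.3063, 0.0563]
tcp_rot: [2.629, 1.72, 0.002]
wrist_force: [-0.0, 0.6, -1.6]
width: 0.527
grip_force: 52.9
```

Request:
{"name": "carry_out", "arguments": {
  "series": "-0.0006 -0.0011 -0.007 0;0 0 -0.005 0;0 0 -0.003 0;0 0 -0.001 0;0 0 0 0;0 0 0 0"
}}

```text
time: 30.68
tool_pos: [0.5055, 0.305, 0.0396]
tcp_rot: [2.629, 1.72, 0.001]
wrist_force: [-1.0, 0.5, -2.2]
width: 0.528
grip_force: 52.9
```

Request:
{"name": "carry_out", "arguments": {
  "series": "0 0 -0.0008 0;0 0 0 0;0 0 0 0"
}}

```text
time: 31.05
tool_pos: [0.5056, 0.305, 0.0392]
tcp_rot: [2.629, 1.72, 0.001]
wrist_force: [-0.7, -0.4, 3.0]
width: 0.527
grip_force: 53.4
```

Request:
{"name": "carry_out", "arguments": {
  "series": "0 0 0 0;0 0 0 0;0 0 0 0;0 0 0 0;0 0 0.015 0;0 0 0.03 0;0 0 0.04 0;0 0 0.06 0;0.003 -0.03 0 0;0.003 -0.03 0 0;0 0 0 0;0 0 0 0",
  "jaw": 1
}}

```text
time: 32.55
tool_pos: [0.5115, 0.2453, 0.1844]
tcp_rot: [-2.629, -1.719, -0.002]
wrist_force: [0.2, 0.1, -0.4]
width: 1.0
grip_force: 0.0
```

```bash
python3 look.py w5 frame wheel_unit; python3 fr.py w5; python3 - <<'E'
from h import *
n="w5"; f=np.load(f"pics/{n}_C.npz"); C=(f["K"],f["R"],f["p"]); P=cloud("wrist",C,np.load(f"pics/{n}.npy")); z=P[...,2]
m=(np.hypot(P[...,0]-.5055,P[...,1]-.304)<.045)&(z>.042)&(z<.065)
v,u=np.where(m); print(np.percentile(z[m],[5,50,95]).round(4), cv2.minAreaRect((plane("wrist",C,np.c_[u,v],.049)[:,:2]*1000).astype(np.float32)))
E
```

```text
wheel_unit [284. 143.  47.  56.] 0.63 [[0.505  0.3027 0.05  ]]
frame [288. 139. 105. 109.] 0.77 [[0.5041 0.3028 0.008 ]]
orange ((497.8774719238281, 301.35711669921875), (41.20011520385742, 42.03938293457031), 65.22140502929688) [ 262  122   43   42 1306]
plate ((542.334228515625, 317.9257507324219), (47.55873489379883, 48.41861343383789), 66.93074035644531) [ 292   85   51   49 1200]
[0.0477 0.0526 0.0546] ((504.4212951660156, 303.978515625), (45.95086669921875, 46.01204299926758), 66.07352447509766)
```

View pics/w5c.png

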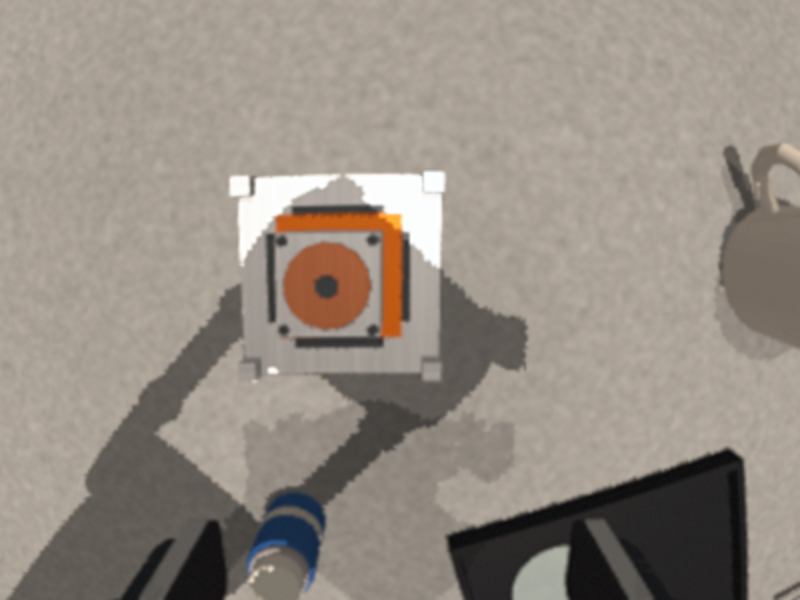

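Request:
{"name": "carry_out", "arguments": {
  "series": "0.0057 -0.0398 0.003 1.25;0.0057 -0.0398 0.003 1.25;0.0057 -0.0398 0.003 1.25;0.0057 -0.0398 0.003 1.25;0.0057 -0.0398 0.003 1.25;0.0057 -0.0398 0.003 1.25;0.0057 -0.0398 0.003 1.25;0.0057 -0.0398 0.003 1.25;0.0057 -0.0398 0.003 1.25;0.0057 -0.0398 0.003 1.25;0.0057 -0.0398 0.003 1.25;0.0057 -0.0398 0.003 1.25;0.0057 -0.0398 0.003 1.25;0 0 0 0;0 0 0 0"
}}

```text
time: 34.58
tool_pos: [0.5855, -0.2718, 0.2221]
tcp_rot: [-2.359, -2.073, -0.0]
wrist_force: [-0.0, -0.3, 0.4]
width: 0.999
grip_force: 0.0
```

```bash
cat > ct.py <<'E'
from h import *
from scipy.optimize import least_squares
im,d=eyes.read_camera("top"); cv2.imwrite("pics/top_now.png",im)
C=cam("scene"); im,d=eyes.read_camera("scene"); P=cloud("scene",C,d); z=P[...,2]; cv2.imwrite("pics/scene_now.png",im)
import sys
for a in sys.argv[1:]:
    c=np.array(eval(a)); r=np.hypot(P[...,0]-c[0],P[...,1]-c[1]); b=P[(r<.036)&(z>.025)&(z<.08)]
    s=least_squares(lambda p:np.hypot(b[:,0]-p[0],b[:,1]-p[1])-.026,c,loss="soft_l1",f_scale=.002); t=P[(r<.03)&(z>.02)]
    print(a,s.x.round(4),len(b),"top",np.percentile(t[:,2],98).round(4))
E
python3 ct.py "(.397,-.299)" "(.497,-.325)" "(.5855,-.2715)"; python3 look.py w6 blue_can; python3 - <<'E'
import cv2
a=cv2.imread("pics/w6.png"); cv2.imwrite("pics/w6c.png",cv2.resize(a,(800,500)))
E
```

```text
(.397,-.299) [ 0.3934 -0.3008] 255 top 0.114
(.497,-.325) [ 0.4949 -0.3271] 255 top 0.111
(.5855,-.2715) [ 0.583  -0.2734] 299 top 0.3879
blue_can [318. 195.  58.  78.] 0.62 [[ 0.5864 -0.2604  0.113 ]]
```

View pics/w6c.png

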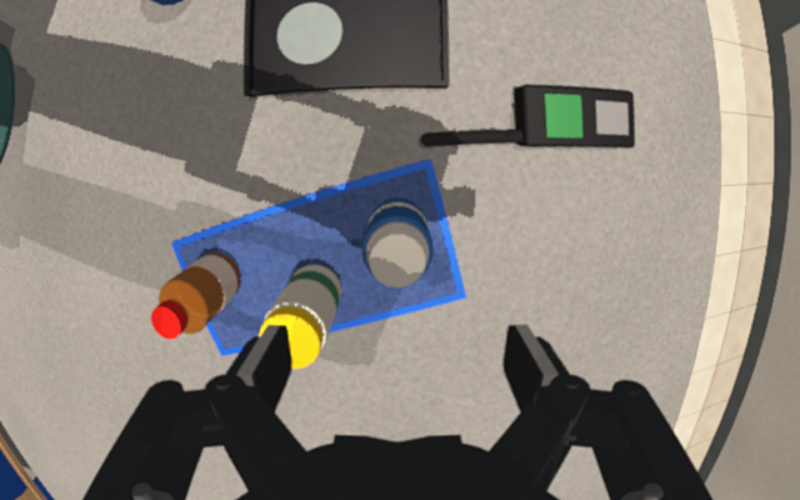

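Request:
{"name": "carry_out", "arguments": {
  "series": "0 0 -0.03 0;0 0 -0.03 0;0 0 -0.03 0;0 0 -0.03 0;0 0 -0.02 0;0 0 -0.0145 0;0 0 0 0;0 0 0 0"
}}

```text
time: 35.78
tool_pos: [0.5863, -0.2729, 0.0693]
tcp_rot: [2.358, 2.073, 0.001]
wrist_force: [0.1, -0.7, -0.0]
width: 0.999
grip_force: 0.0
```

Request:
{"name": "carry_out", "arguments": {
  "series": "0 0 0 0;0 0 0 0;0 0 0 0;0 0 0 0;0 0 0 0;0 0 0 0",
  "jaw": -1
}}

```text
time: 36.52
tool_pos: [0.5858, -0.2729, 0.0694]
tcp_rot: [2.359, 2.073, 0.0]
wrist_force: [-2.3, 0.6, 5.2]
width: 0.59
grip_force: 51.8
```

Request:
{"name": "carry_out", "arguments": {
  "series": "0 0 0.015 0;0 0 0.025 0;0 0 0.025 0;-0.0036 0.0357 0 0;-0.0036 0.0357 0 0;-0.0036 0.0357 0 0;-0.0036 0.0357 0 0;-0.0036 0.0357 0 0;-0.0036 0.0357 0 0;-0.0036 0.0357 0 0;-0.0036 0.0357 0 0;-0.0036 0.0357 0 0;-0.0036 0.0357 0 0;0 0 0 0;0 0 -0.025 0;0 0 -0.02 0;0 0 -0.01 0;0 0 -0.004 0;0 0 0 0;0 0 0 0"
}}

```text
time: 39.02
tool_pos: [0.5502, 0.0844, 0.0751]
tcp_rot: [2.359, 2.073, 0.002]
wrist_force: [-0.4, 0.3, -3.1]
width: 0.596
grip_force: 52.6
```

Request:
{"name": "carry_out", "arguments": {
  "series": "-0.0002 -0.0005 -0.0025 0;0 0 -0.001 0;0 0 0 0;0 0 0 0"
}}

```text
time: 39.52
tool_pos: [0.5495, 0.084, 0.0714]
tcp_rot: [2.359, 2.074, 0.001]
wrist_force: [-2.4, 0.5, 5.2]
width: 0.596
grip_force: 52.9
```

Request:
{"name": "carry_out", "arguments": {
  "series": "0 0 0 0;0 0 0 0;0 0 0 0;0 0 0 0;0 0 0.025 0;0 0 0.04 0;0 0 0.05 0;0 0 0.04 0;-0.0052 -0.041 0 0;-0.0052 -0.041 0 0;-0.0052 -0.041 0 0;-0.0052 -0.041 0 0;-0.0052 -0.041 0 0;-0.0052 -0.041 0 0;-0.0052 -0.041 0 0;-0.0052 -0.041 0 0;-0.0052 -0.041 0 0;-0.0052 -0.041 0 0;0 0 0 0;0 0 0 0",
  "jaw": 1
}}

```text
time: 42.02
tool_pos: [0.497, -0.3257, 0.2253]
tcp_rot: [-2.36, -2.073, -0.0]
wrist_force: [-0.2, 0.1, 0.6]
width: 0.999
grip_force: 0.0
```

Request:
{"name": "carry_out", "arguments": {
  "series": "0.0003 0.0008 -0.03 0;0 0 -0.03 0;0 0 -0.03 0;0 0 -0.03 0;0 0 -0.02 0;0 0 -0.0165 0;0 0 0 0;0 0 0 0"
}}

```text
time: 43.02
tool_pos: [0.4983, -0.3257, 0.0701]
tcp_rot: [2.358, 2.073, 0.001]
wrist_force: [0.2, -0.7, 0.3]
width: 1.001
grip_force: 0.0
```

Request:
{"name": "carry_out", "arguments": {
  "series": "0 0 0 0;0 0 0 0;0 0 0 0;0 0 0 0;0 0 0 0;0 0 0 0",
  "jaw": -1
}}

```text
time: 43.78
tool_pos: [0.4979, -0.3257, 0.0703]
tcp_rot: [2.359, 2.073, 0.0]
wrist_force: [-2.3, 0.7, 6.0]
width: 0.598
grip_force: 51.7
```

Request:
{"name": "carry_out", "arguments": {
  "series": "0 0 0.015 0;0 0 0.025 0;0 0 0.025 0;0.0042 0.0326 0 0;0.0042 0.0326 0 0;0.0042 0.0326 0 0;0.0042 0.0326 0 0;0.0042 0.0326 0 0;0.0042 0.0326 0 0;0.0042 0.0326 0 0;0.0042 0.0326 0 0;0.0042 0.0326 0 0;0.0042 0.0326 0 0;0 0 0 0;0 0 -0.025 0;0 0 -0.02 0;0 0 -0.01 0;0 0 -0.004 0;0 0 0 0;0 0 0 0"
}}

```text
time: 46.28
tool_pos: [0.5402, 0.0006, 0.076]
tcp_rot: [2.359, 2.073, 0.002]
wrist_force: [0.3, -0.6, -1.1]
width: 0.599
grip_force: 52.3
```

Request:
{"name": "carry_out", "arguments": {
  "series": "-0.0005 -0.0005 -0.0025 0;0 0 -0.001 0;0 0 0 0;0 0 0 0"
}}

```text
time: 46.78
tool_pos: [0.5393, 0.0003, 0.0723]
tcp_rot: [2.359, 2.074, 0.0]
wrist_force: [-2.0, 0.2, 5.7]
width: 0.593
grip_force: 52.6
```

Request:
{"name": "carry_out", "arguments": {
  "series": "0 0 0 0;0 0 0 0;0 0 0 0;0 0 0 0;0 0 0.025 0;0 0 0.04 0;0 0 0.05 0;0 0 0.04 0;-0.0178 -0.0375 0 0;-0.0178 -0.0375 0 0;-0.0178 -0.0375 0 0;-0.0178 -0.0375 0 0;-0.0178 -0.0375 0 0;-0.0178 -0.0375 0 0;-0.0178 -0.0375 0 0;-0.0178 -0.0375 0 0;0 0 0 0;0 0 0 0",
  "jaw": 1
}}

```text
time: 49.02
tool_pos: [0.3966, -0.2994, 0.2265]
tcp_rot: [-2.36, -2.073, -0.001]
wrist_force: [0.7, -0.8, -0.3]
width: 1.001
grip_force: 0.0
```

Request:
{"name": "carry_out", "arguments": {
  "series": "0 0.0005 -0.03 0;0 0 -0.03 0;0 0 -0.03 0;0 0 -0.03 0;0 0 -0.02 0;0 0 -0.0195 0;0 0 0 0;0 0 0 0"
}}

```text
time: 50.02
tool_pos: [0.3974, -0.2989, 0.0679]
tcp_rot: [2.358, 2.075, 0.0]
wrist_force: [-0.2, -0.6, -0.2]
width: 1.005
grip_force: 0.0
```

Request:
{"name": "carry_out", "arguments": {
  "series": "0 0 0 0;0 0 0 0;0 0 0 0;0 0 0 0;0 0 0 0;0 0 0 0",
  "jaw": -1
}}

```text
time: 50.78
tool_pos: [0.397, -0.2998, 0.0685]
tcp_rot: [2.359, 2.073, 0.0]
wrist_force: [-2.1, 0.5, 5.3]
width: 0.585
grip_force: 51.4
```

Request:
{"name": "carry_out", "arguments": {
  "series": "0 0 0.015 0;0 0 0.025 0;0 0 0.025 0;0.0167 0.027 0 0;0.0167 0.027 0 0;0.0167 0.027 0 0;0.0167 0.027 0 0;0.0167 0.027 0 0;0.0167 0.027 0 0;0.0167 0.027 0 0;0.0167 0.027 0 0;0 0 0 0;0 0 -0.025 0;0 0 -0.02 0;0 0 -0.01 0;0 0 -0.004 0;0 0 0 0;0 0 0 0"
}}

```text
time: 53.02
tool_pos: [0.5309, -0.0835, 0.0741]
tcp_rot: [2.359, 2.073, 0.001]
wrist_force: [0.3, 0.1, -2.3]
width: 0.587
grip_force: 52.5
```

Request:
{"name": "carry_out", "arguments": {
  "series": "-0.0005 -0.0007 -0.0025 0;0 0 -0.001 0;0 0 0 0;0 0 0 0"
}}

```text
time: 53.52
tool_pos: [0.5301, -0.0841, 0.0705]
tcp_rot: [2.359, 2.074, 0.001]
wrist_force: [-3.0, -0.8, 6.2]
width: 0.59
grip_force: 53.0
```

Release, rise, then move away so the cameras see the whole tray.

Request:
{"name": "carry_out", "arguments": {
  "series": "0 0 0 0;0 0 0 0;0 0 0 0;0 0 0 0;0 0 0.025 0;0 0 0.04 0;0 0 0.05 0;0 0 0.04 0;-0.01 -0.04 0 0;-0.01 -0.04 0 0;-0.01 -0.04 0 0;-0.01 -0.04 0 0;-0.01 -0.04 0 0;-0.01 -0.04 0 0;0 0 0 0;0 0 0 0",
  "jaw": 1
}}

```text
time: 55.52
tool_pos: [0.4696, -0.3237, 0.2244]
tcp_rot: [-2.36, -2.073, -0.001]
wrist_force: [-0.3, -0.4, -0.5]
width: 0.999
grip_force: 0.0
```

```bash
python3 ct.py "(.530,-.084)" "(.539,0)" "(.5495,.0842)"; python3 - <<'E'
from h import *
from scipy.optimize import least_squares
# same fit on the start picture for comparison
C=cam("scene"); P=cloud("scene",C,np.load("pics/scene0.npy")); z=P[...,2]
for c in((.530,-.084),(.539,0),(.5495,.0842)):
    r=np.hypot(P[...,0]-c[0],P[...,1]-c[1]); b=P[(r<.036)&(z>.025)&(z<.08)]
    print("start",least_squares(lambda p:np.hypot(b[:,0]-p[0],b[:,1]-p[1])-.026,c,loss="soft_l1",f_scale=.002).x.round(4))
a=cv2.imread("pics/top_now.png")[110:350,150:470]; cv2.imwrite("pics/topf.png",cv2.resize(a,None,fx=2.5,fy=2.5,interpolation=2))
E
```

```text
(.530,-.084) [ 0.5264 -0.0855] 303 top 0.1161
(.539,0) [ 0.5365 -0.0007] 351 top 0.1131
(.5495,.0842) [0.547  0.0837] 396 top 0.1145
start [ 0.5278 -0.0855]
start [ 0.5381 -0.0012]
start [0.5482 0.0831]
```

View pics/topf.png

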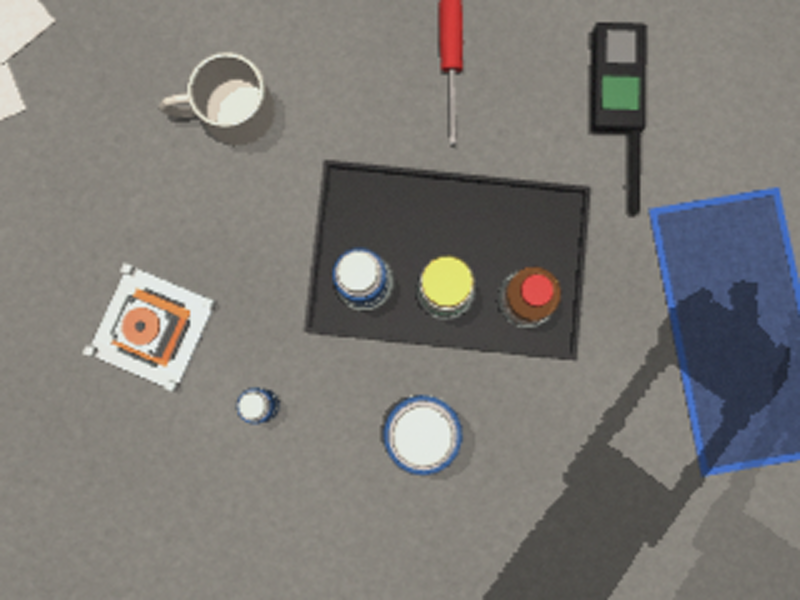

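All three containers are back within about 1.5 mm of their start, upright. The wheel sits between the ribs, and nothing else has moved.

```bash
python3 -c "
from workcell import bot
print(bot.finish_job())"
```

```text
the job is handed in; nothing more can be done
None
```

The job is handed in at about 56 s: the wheel unit is seated between the frame's ribs, and the bottle, jar and can stand upright within about 1.5 mm of their starting spots. The final top view shows the screwdriver, mug and radio where they were.

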